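Flip the tags of the shell sample rack

TASK

On the shell rack every sample dish has a hinged tag behind it, on the robot's side; with a fingertip, push over the tags that are wrong, so that each dish with a shell in it has its tag leaning towards it (round dot up) and each empty dish has its tag leaning away from it (bar up), all resting fully against their stops. Nothing is to be pinched or picked up: leave the shells lying in their dishes, and the jar, hand lens and tweezers where they are.

Things in the scene. Friction and masses are not known exactly. Their poses are not given: they have to be found in the camera images.
- stand_1: Small aluminium bracket of one tag, 50 x 72 mm, fixed on the rack, its highest parts (two side cheeks and two dark stop bars) 46 mm above the table. Origin: centre of its underside, 12 mm above the table. Its x axis points level at the middle of its own dish, whose centre is 125 mm along +x; its y axis runs along the row. The four brackets stand 95 mm apart along y, in any order.
- tag_1 (a joint): Hinge of the tag on stand_1. Value in rad: 0 = leaning away from its dish against its stop, 50 degrees from upright, raised black bar facing up; 0.87 = upright; 1.74 = leaning towards its dish against its stop, 50 degrees the other way, raised black round dot facing up. No spring: pushed past upright it falls over by its own weight and stays.
- tag_1_edge (a point): Middle of the free edge of tag_1, a white plastic plate 56 mm wide, 4 mm thick, 30 g, reaching 62 mm from its hinge pin, with a raised panel 46 x 44 x 1.5 mm on each face, 7 mm short of the edge. The pin runs along the stand's y axis, straight above the stand's origin, 34 mm above the table. At both rests this edge is 74 mm above the table and 47 mm sideways of the pin.
- dish_1: Open grey plastic sample dish, 84 x 84 mm, 22 mm high, walls and floor 3 mm, fixed on the rack. Origin: centre of its underside, 12 mm above the table. Two of the four dishes hold one shell each, the other two are empty.
- stand_2: Small aluminium bracket of one tag, 50 x 72 mm, fixed on the rack, its highest parts (two side cheeks and two dark stop bars) 46 mm above the table. Origin: centre of its underside, 12 mm above the table. Its x axis points level at the middle of its own dish, whose centre is 125 mm along +x; its y axis runs along the row. The four brackets stand 95 mm apart along y, in any order.
- tag_2 (a joint): Hinge of the tag on stand_2. Value in rad: 0 = leaning away from its dish against its stop, 50 degrees from upright, raised black bar facing up; 0.87 = upright; 1.74 = leaning towards its dish against its stop, 50 degrees the other way, raised black round dot facing up. No spring: pushed past upright it falls over by its own weight and stays.
- tag_2_edge (a point): Middle of the free edge of tag_2, a white plastic plate 56 mm wide, 4 mm thick, 30 g, reaching 62 mm from its hinge pin, with a raised panel 46 x 44 x 1.5 mm on each face, 7 mm short of the edge. The pin runs along the stand's y axis, straight above the stand's origin, 34 mm above the table. At both rests this edge is 74 mm above the table and 47 mm sideways of the pin.
- dish_2: Open grey plastic sample dish, 84 x 84 mm, 22 mm high, walls and floor 3 mm, fixed on the rack. Origin: centre of its underside, 12 mm above the table. Two of the four dishes hold one shell each, the other two are empty.
- stand_3: Small aluminium bracket of one tag, 50 x 72 mm, fixed on the rack, its highest parts (two side cheeks and two dark stop bars) 46 mm above the table. Origin: centre of its underside, 12 mm above the table. Its x axis points level at the middle of its own dish, whose centre is 125 mm along +x; its y axis runs along the row. The four brackets stand 95 mm apart along y, in any order.
- tag_3 (a joint): Hinge of the tag on stand_3. Value in rad: 0 = leaning away from its dish against its stop, 50 degrees from upright, raised black bar facing up; 0.87 = upright; 1.74 = leaning towards its dish against its stop, 50 degrees the other way, raised black round dot facing up. No spring: pushed past upright it falls over by its own weight and stays.
- tag_3_edge (a point): Middle of the free edge of tag_3, a white plastic plate 56 mm wide, 4 mm thick, 30 g, reaching 62 mm from its hinge pin, with a raised panel 46 x 44 x 1.5 mm on each face, 7 mm short of the edge. The pin runs along the stand's y axis, straight above the stand's origin, 34 mm above the table. At both rests this edge is 74 mm above the table and 47 mm sideways of the pin.
- dish_3: Open grey plastic sample dish, 84 x 84 mm, 22 mm high, walls and floor 3 mm, fixed on the rack. Origin: centre of its underside, 12 mm above the table. Two of the four dishes hold one shell each, the other two are empty.
- stand_4: Small aluminium bracket of one tag, 50 x 72 mm, fixed on the rack, its highest parts (two side cheeks and two dark stop bars) 46 mm above the table. Origin: centre of its underside, 12 mm above the table. Its x axis points level at the middle of its own dish, whose centre is 125 mm along +x; its y axis runs along the row. The four brackets stand 95 mm apart along y, in any order.
- tag_4 (a joint): Hinge of the tag on stand_4. Value in rad: 0 = leaning away from its dish against its stop, 50 degrees from upright, raised black bar facing up; 0.87 = upright; 1.74 = leaning towards its dish against its stop, 50 degrees the other way, raised black round dot facing up. No spring: pushed past upright it falls over by its own weight and stays.
- tag_4_edge (a point): Middle of the free edge of tag_4, a white plastic plate 56 mm wide, 4 mm thick, 30 g, reaching 62 mm from its hinge pin, with a raised panel 46 x 44 x 1.5 mm on each face, 7 mm short of the edge. The pin runs along the stand's y axis, straight above the stand's origin, 34 mm above the table. At both rests this edge is 74 mm above the table and 47 mm sideways of the pin.
- dish_4: Open grey plastic sample dish, 84 x 84 mm, 22 mm high, walls and floor 3 mm, fixed on the rack. Origin: centre of its underside, 12 mm above the table. Two of the four dishes hold one shell each, the other two are empty.
- whelk: Loose tan spiral sea shell, about 53 x 29 x 28 mm, lying in a dish. Origin: centre of its underside, 15 mm above the table as it lies.
- cockle: Loose pale domed ribbed sea shell, about 47 mm across, 20 mm high, lying in a dish. Origin: centre of its underside, 15 mm above the table as it lies.
- jar: Loose glass specimen jar with white cap, 54 mm diameter, 85 mm high, standing on the table beside the rack. Origin: centre of its underside. A bystander.
- lens: Loose hand lens lying on the table beside the rack: round lens 60 mm across, handle 75 mm long to its -x, 10 mm high. Origin: under the centre of the lens. A bystander.
- tweezers: Loose steel tweezers, 130 mm long along their x, 8 mm high, lying on the table between robot and rack. Origin: centre of their underside. A bystander.
Things that resemble listed ones, but are neither listed nor needed, are in the scene too. Of the things like the cockle, leave any that is red; of the rest the larger one is meant.

How it is judged:
By the outcome, as a careful person would: the job done as asked, in the order asked, and still so for the second after the job is handed in, with the robot touching nothing.
It also fails if it takes over 48 s, if anything falls off the work surface, if the arm or the gripper's body presses on something with over 40 N, if the wrist force passes 120 N, or if a joint passes its speed limit or range.

ROBOT

A 6-joint arm with a two-finger parallel gripper is mounted at the origin on the work surface. World frame = base frame: x ahead of the robot, y to its left, z up, the work surface at z = 0. Lengths are in m, angles in rad, forces in N, time in s.
With the tool pointing down it reaches from about 0.375 to 0.975 m from the base axis. Payload 3.8 kg.
Tool frame: the origin (TCP) lies midway between the tips of the shut fingers; the grasp point (between the pads) lies 19 mm behind it; z points along the fingers, y is the direction in which the jaws open and shut (so a half turn about z gives the same grasp; the last joint's range is limited). The gripper opens to 85 mm and grips with 20 to 120 N. Pads are 22 mm wide; open, the fingers measure 114 mm over their backs; the gripper's body (76 mm by 85 mm) begins 54 mm behind the grasp point. The pads swing forward as they close: fully open they stand 13 mm farther back than shut.
Start: joints at [1.266, 0.264, 1.604, -0, 1.274, -0.037], TCP at [0.179, 0.651, 0.231] pointing down, gripper open.
Joint ranges: [-2.63, 2.63], [-0.94, 2.18], [0.31, 2.57], [-1.31, 4.45], [0, 2.66], [-2.55, 2.55]. Speed limits (rad/s): [2.57, 2.57, 3.14, 3.14, 3.14, 3.14].

INTERFACE

Orientations are given as a rotation vector (axis times angle).
In Python, from workcell import bot gives the robot as it stands.
- The arm moves only by the tool arm_command, never from a script. Its argument "targets" is text: rows parted by semicolons, each of 7 numbers parted by spaces: the shift along the tool's x, y, z in mm, then the turn, a rotation vector about the tool's x, y, z in degrees, then the opening, from 0 (shut) to 1 (fully open). A call has 1 to 10 rows; each row is the pose to reach, as a shift and turn from the pose commanded when the call began, along the tool's axes at that moment; what a row does not reach only later rows make up. A row lasts 1/12 s, in which the tool goes at most 41.7 mm and 7.16 degrees, less where a joint would pass 70% of its speed; a pose out of reach is approached as far as the arm can. A call with a gripper value outside its range is refused whole. The fingers move at their own pace and stop on an object; "newtons" is the grip in N (left out, the last holds). Time passes only in rows, so rows that repeat a pose let the fingers close. It gives the time, the measured TCP pose, the force and the opening at its end, in the units of the state.
- bot.read_state(): the state, without advancing time (a new reading comes with each control period).
- bot.read_camera(name): name is "scene" or "top" or "wrist"; returns (picture, depth): 400x640x3 uint8, blue, green, red; 400x640 float32, m along the optical axis (not along the pixel's ray), 0 where there is no reading.
- bot.camera_params(name): a dict with "fov_y" (degrees; the focal length in pixels is half the picture's height over the tangent of half this angle, whatever the lens; pixels are square), "cx", "cy" (the principal point, pixels), "xyz" and "rotation" of the camera in the world; the wrist camera has in their place "T_tool_cam" (4x4, takes a point from camera to tool coordinates, whose origin is the TCP and whose axes are the flange's). Camera axes: x right, y up, looking along -z (the intrinsics and any distortion apply to the point x, -y, -z); pixel columns grow to the right and rows downward; lengths in m; the calibration is good to about 2 mm. A picture is of the moment at which its call begins: read the wrist's pose just before it. camera_params takes no time and is no camera call.
- bot.finish_job(): hands the job in, once; it reports no verdict.
The state is a dict: "time": time; "q": joint angles; "joint_vel": joint speeds; "joint_torque": joint torques, N m; "tool_pos": TCP position; "tcp_rot": TCP orientation; "wrist_force": force on the tool from outside, world axes, zero at the start; "torque": the same for the moment, N m; "width": opening from 0.0 (shut) to 1.0 (fully open).
Only numpy, scipy, OpenCV 4.12 (cv2) and the standard library are available. Lean on these libraries where they do the work, as an engineer would, in place of code of your own. Each camera call takes 0.05 s, during which the arm holds its last target.

## Working session

There is one attempt and no reset: what is moved stays moved. The work goes in short steps, Python scripts to look and compute and a tool call to move; the robot and the scene stay as the last step left them, time stands still between calls to the robot, and variables do not carry over. Pictures are saved under pics/ and viewed, and the job is handed in when it is done.

Besides the shell and the picture viewer there is one more tool, called after "Call:" in YAML: its name, and indented under it one key for each argument. arm_command: Moves the arm, as the interface text tells. Its arguments: {"type":"object","properties":{"targets":{"type":"string"},"newtons":{"type":"number"}},"required":["targets"]}

```bash
mkdir -p pics
python3 - <<'E'
from workcell import bot
import cv2,numpy as np
s=bot.read_state();print({k:np.round(v,3) for k,v in s.items()})
for n in("scene","top"):
    p,d=bot.read_camera(n);cv2.imwrite(f"pics/{n}0.png",p);np.save(f"{n}0.npy",d);print(n,bot.camera_params(n))
print(bot.camera_params("wrist"))
E
```

```text
{'time': np.float64(0.0), 'q': array([ 1.266,  0.265,  1.605,  0.   ,  1.274, -0.037]), 'joint_vel': array([-0.001, -0.001,  0.   ,  0.002,  0.001,  0.002]), 'joint_torque': array([-2.0000e-03, -5.1512e+01, -3.6731e+01, -0.0000e+00,  1.3000e-02,
        0.0000e+00]), 'tool_pos': array([0.178, 0.65 , 0.23 ]), 'tcp_rot': array([-4.190e-01, -3.113e+00,  3.000e-03]), 'wrist_force': array([0.618, 0.451, 0.467]), 'torque': array([-0.012, -0.074, -0.015]), 'width': np.float64(1.002)}
scene {'fov_y': 50.0771242310872, 'cx': 325.61040664477525, 'cy': 196.58579612771064, 'xyz': array([1.14756038, 0.08012897, 0.87091569]), 'rotation': array([0.43953163, 0.49038397, 1.60675287])}
top {'fov_y': 44.47030641759711, 'cx': 329.39716411062903, 'cy': 202.17230923168293, 'xyz': array([0.51670809, 0.03677943, 1.30227938]), 'rotation': array([ 0.08252107, -0.05243466, -1.58369723])}
{'fov_y': 68.34848319729934, 'cx': 318.91990586278706, 'cy': 199.85047221850112, 'T_tool_cam': array([[-3.77731287e-04,  9.53349932e-01,  3.01867132e-01,
         7.71149508e-02],
       [ 9.99999825e-01,  4.97357753e-04, -3.19427817e-04,
         8.94370652e-04],
       [-4.54662446e-04,  3.01866958e-01, -9.53349953e-01,
        -1.42600945e-01],
       [ 0.00000000e+00,  0.00000000e+00,  0.00000000e+00,
         1.00000000e+00]])}
```

View pics/scene0.png

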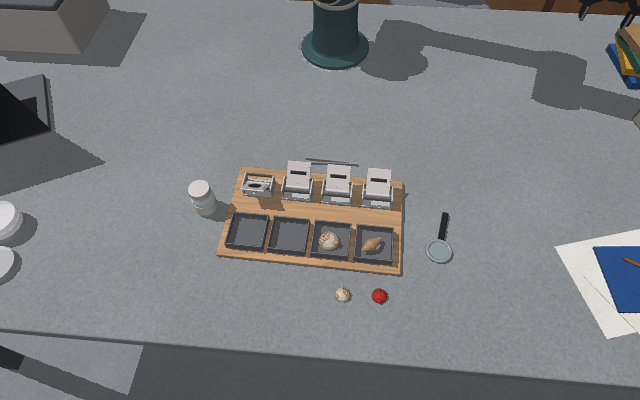

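View pics/top0.png

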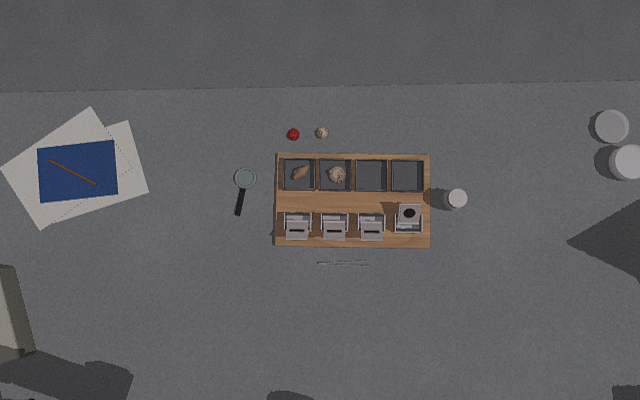

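```bash
cat > h.py <<'E'
import numpy as np,cv2
from scipy.spatial.transform import Rotation as R
from workcell import bot
def unproj(n,u,v,d,prm=None):
    c=prm or bot.camera_params(n);f=200/np.tan(np.radians(c["fov_y"]/2))
    p=np.array([(u-c["cx"])/f*d,-(v-c["cy"])/f*d,-d])
    return R.from_rotvec(c["rotation"]).apply(p)+c["xyz"]
def crop(src,dst,x0,y0,x1,y1,k):
    p=cv2.imread(src)[y0:y1,x0:x1];cv2.imwrite(dst,cv2.resize(p,None,fx=k,fy=k,interpolation=cv2.INTER_CUBIC))
E
python3 - <<'E'
from h import *
crop("pics/top0.png","pics/top0c.png",265,140,465,280,4)
crop("pics/scene0.png","pics/scene0c.png",210,150,410,290,4)
E
```

```text
(no output)
```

View pics/top0c.png

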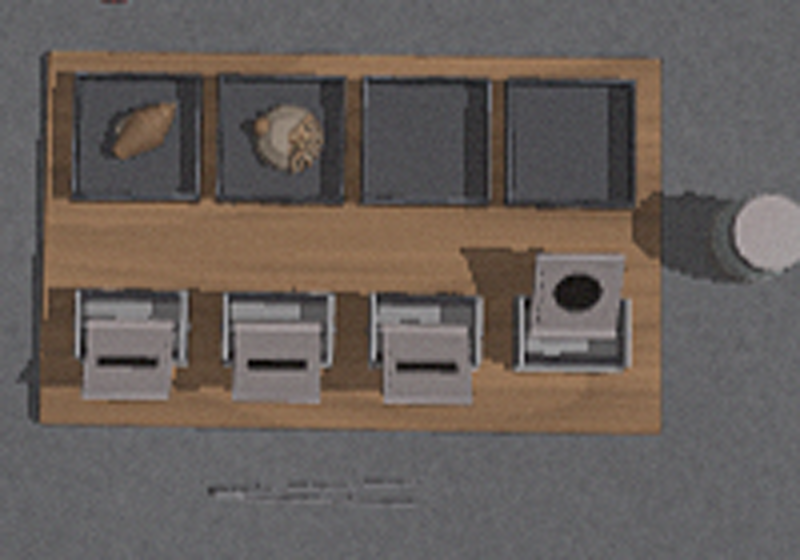

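View pics/scene0c.png

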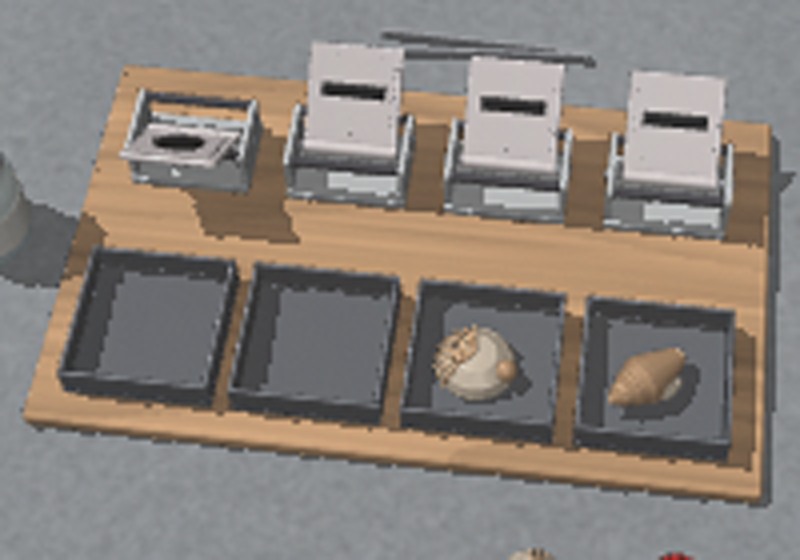

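Run:
```python
from h import *
d=np.load("top0.npy")
pts=dict(A=(126,397),B=(276,399),C=(428,400),D=(581,258),Dhinge=(580,335),Ahinge=(128,325),dA=(138,140),dB=(281,140),dD=(570,145),Aj=(126,380),rackL=(42,420),rackR=(658,430),rackTL=(50,55),jar=(770,232),twL=(215,490),twR=(410,500))
for k,(x,y) in pts.items():
    u,v=265+x/4,140+y/4
    w=d[int(v)-1:int(v)+2,int(u)-1:int(u)+2]
    print(k,np.round(w.min(),3),np.round(w.max(),3),np.round(unproj("top",u,v,d[int(v),int(u)]),3))
```

```text
A 1.221 1.293 [0.53  0.143 0.076]
B 1.223 1.228 [0.528 0.049 0.075]
C 1.221 1.285 [ 0.526 -0.046  0.074]
D 1.226 1.293 [ 0.614 -0.143  0.073]
Dhinge 1.257 1.263 [ 0.567 -0.147  0.038]
Ahinge 1.263 1.271 [0.577 0.145 0.038]
dA 1.271 1.28 [0.698 0.138 0.035]
dB 1.274 1.282 [0.697 0.044 0.032]
dD 0.0 1.297 [ 0.693 -0.147  0.017]
Aj 1.23 1.234 [0.541 0.143 0.071]
rackL 1.287 1.303 [0.517 0.204 0.013]
rackR 1.278 1.289 [ 0.505 -0.199  0.013]
rackTL 1.306 1.326 [0.76  0.198 0.013]
jar 1.213 1.217 [ 0.627 -0.26   0.084]
twL 1.284 1.297 [0.469 0.091 0.001]
twR 1.283 1.296 [ 0.461 -0.038 -0.003]
```

```bash
cat >> h.py <<'E'
def goal(x,y,z,yaw=-1.5):
    s=bot.read_state();r=R.from_rotvec(s["tcp_rot"])
    t=R.from_matrix(np.column_stack([[-1,0,0],[0,1,0],[0,0,-1]]));t=R.from_euler("z",yaw,degrees=True)*t
    print("shift mm",np.round(r.inv().apply(np.array([x,y,z])-s["tool_pos"])*1e3,1),"turn",np.round(np.degrees((r.inv()*t).as_rotvec()),2), "t",s["time"],np.round(s["tool_pos"],4),np.round(s["wrist_force"],1))
E
python3 -c "
from h import *
goal(.495,.143,.15)"
```

```text
shift mm [-439.5 -405.3   80.9] turn [ -0.12  -0.02 -13.84] t 0.1 [0.1784 0.6503 0.2301] [ 0.3  0.7 -0.5]
```

Call:
arm_command:
  targets: "-40 -37 0 0 0 -5 0; -80 -74 0 0 0 -10 0; -119 -110 0 0 0 -14 0; -148 -136 0 0 0 -14 0; -178 -164 0 0 0 -14 0; -207 -191 0 0 0 -14 0; -237 -218 0 0 0 -14 0; -266 -245 0 0 0 -14 0; -296 -273 0 0 0 -14 0; -296 -273 0 0 0 -14 0"

```text
time: 0.93
tool_pos: [0.3927, 0.3061, 0.2309]
tcp_rot: [0.039, 3.141, -0.002]
wrist_force: [0.3, -0.3, -0.0]
width: 0.004
```

```bash
python3 -c "
from h import *
goal(.495,.143,.15)"
```

```text
shift mm [-106.2 -160.4   81.1] turn [-0.08  0.01  0.08] t 0.9333 [0.3927 0.3061 0.2309] [ 0.3 -0.3 -0. ]
```

Call:
arm_command:
  targets: "-20 -30 0 0 0 0 0; -40 -60 10 0 0 0 0; -60 -90 30 0 0 0 0; -80 -120 50 0 0 0 0; -100 -150 70 0 0 0 0; -106 -160 80 0 0 0 0; -106 -160 80 0 0 0 0; -106 -160 80 0 0 0 0"

```text
time: 1.6
tool_pos: [0.4932, 0.1464, 0.1502]
tcp_rot: [-0.04, -3.138, 0.0]
wrist_force: [0.6, 0.1, 0.1]
width: -0.003
```

```bash
python3 -c "
from h import *
goal(.502,.143,.056)
s=bot.read_state()
p,d=bot.read_camera('wrist');cv2.imwrite('pics/w1.png',p)
p,d=bot.read_camera('scene');cv2.imwrite('pics/s1.png',p);crop('pics/s1.png','pics/s1c.png',210,70,410,270,3)"
```

```text
shift mm [-9.1 -3.2 94.2] turn [-0.01 -0.16  0.03] t 1.6 [0.4932 0.1464 0.1502] [0.6 0.1 0.1]
```

View pics/w1.png

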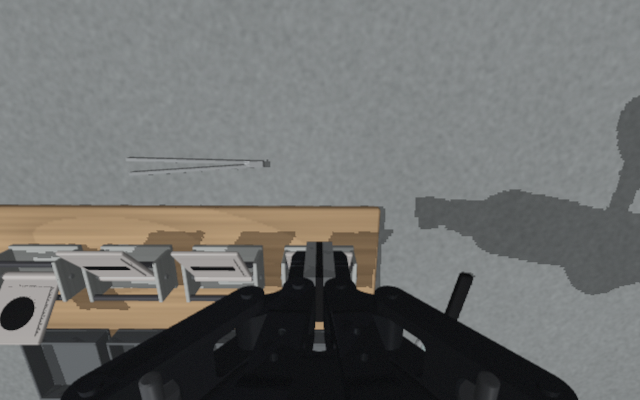

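View pics/s1c.png

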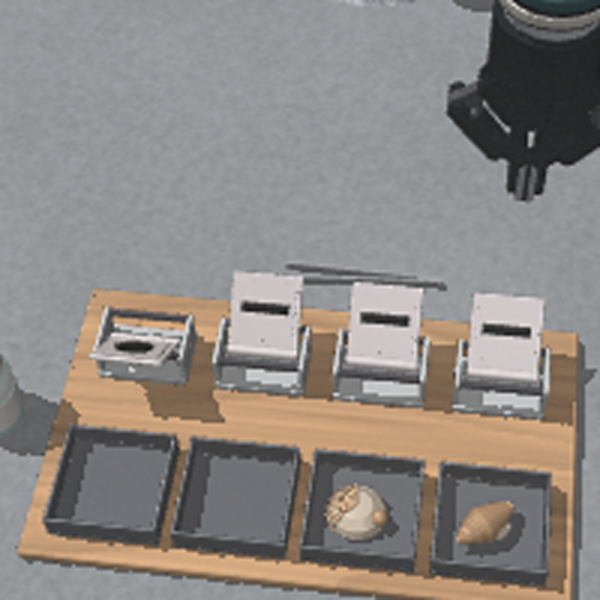

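Call:
arm_command:
  targets: "-7 -3 35 0 0 0 0; -7 -3 70 0 0 0 0; -7 -3 94 0 0 0 0; -7 -3 94 0 0 0 0; -7 -3 94 0 0 0 0"

```text
time: 2.12
tool_pos: [0.4998, 0.1448, 0.0571]
tcp_rot: [-0.034, -3.139, 0.0]
wrist_force: [0.1, 0.0, -0.5]
width: 0.006
```

Call:
arm_command:
  targets: "-10 0 0 0 0 0 0; -20 0 0 0 0 0 0; -28 0 -4 0 0 0 0; -36 0 -9 0 0 0 0; -44 0 -14 0 0 0 0; -52 0 -18 0 0 0 0; -60 0 -21 0 0 0 0; -68 0 -23 0 0 0 0; -75 0 -24 0 0 0 0; -82 0 -24 0 0 0 0"

```text
time: 2.95
tool_pos: [0.5838, 0.1417, 0.0815]
tcp_rot: [0.037, 3.141, 0.0]
wrist_force: [0.1, -0.0, 0.1]
width: 0.001
```

```bash
python3 -c "
from h import *
goal(.502,.048,.056)
p,d=bot.read_camera('scene');cv2.imwrite('pics/s2.png',p);crop('pics/s2.png','pics/s2c.png',210,70,410,270,3)"
```

```text
shift mm [ 79.6 -95.6  25.5] turn [0.   0.01 0.15] t 2.95 [0.5838 0.1417 0.0815] [ 0.1 -0.   0.1]
```

View pics/s2c.png

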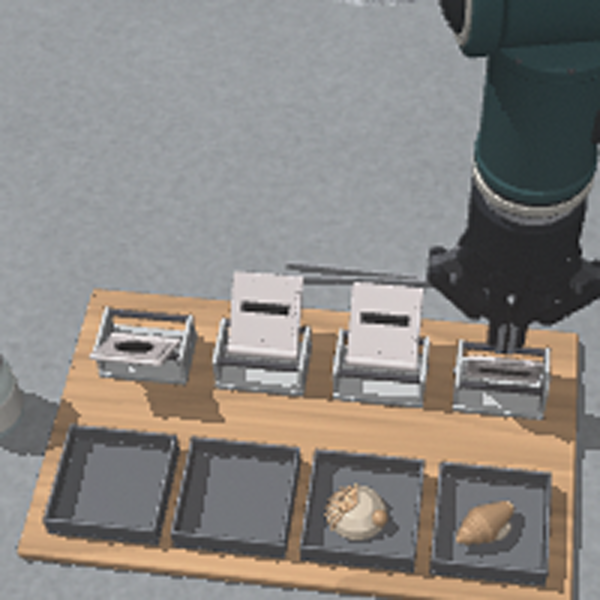

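Call:
arm_command:
  targets: "25 0 -25 0 0 0 0; 55 0 -45 0 0 0 0; 80 -15 -45 0 0 0 0; 82 -50 -45 0 0 0 0; 82 -85 -45 0 0 0 0; 82 -95 -35 0 0 0 0; 82 -95 -35 0 0 0 0; 82 -95 0 0 0 0 0; 82 -95 24 0 0 0 0; 82 -95 24 0 0 0 0"

```text
time: 3.83
tool_pos: [0.494, 0.0492, 0.0521]
tcp_rot: [-0.037, -3.131, 0.0]
wrist_force: [-1.1, -0.9, -0.3]
width: 0.001
```

Call:
arm_command:
  targets: "0 0 1 0 0 0 0; -10 0 0 0 0 0 0; -20 0 0 0 0 0 0; -28 0 -4 0 0 0 0; -36 0 -9 0 0 0 0; -44 0 -14 0 0 0 0; -52 0 -18 0 0 0 0; -60 0 -21 0 0 0 0; -70 0 -23 0 0 0 0; -82 0 -24 0 0 0 0"

```text
time: 4.67
tool_pos: [0.5816, 0.0468, 0.0819]
tcp_rot: [0.037, 3.141, 0.0]
wrist_force: [0.9, -0.1, 0.7]
width: 0.001
```

```bash
python3 -c "
from h import *
goal(.585,.048,.14)
goal(.645,-.145,.14)
p,d=bot.read_camera('scene');cv2.imwrite('pics/s3.png',p);crop('pics/s3.png','pics/s3c.png',210,70,410,270,3)"
```

```text
shift mm [ -3.4   1.3 -58.1] turn [0.   0.03 0.15] t 4.6667 [0.5816 0.0468 0.0819] [ 0.9 -0.1  0.7]
shift mm [ -67.9 -190.2  -58.1] turn [0.   0.03 0.15] t 4.6667 [0.5816 0.0468 0.0819] [ 0.9 -0.1  0.7]
```

View pics/s3c.png

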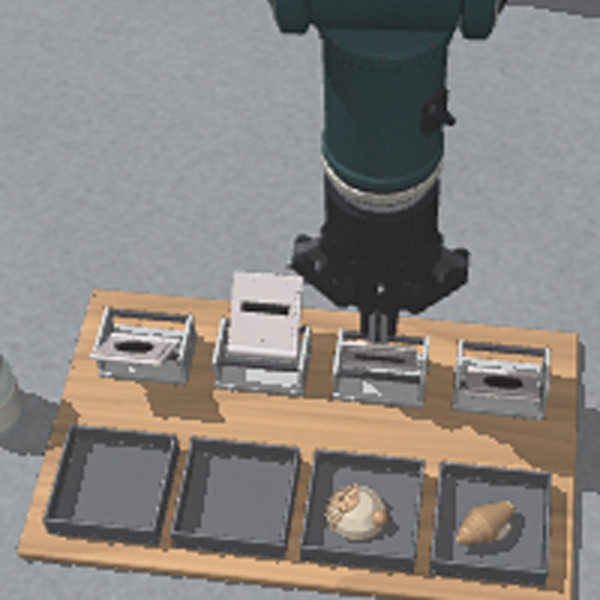

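Call:
arm_command:
  targets: "0 0 -30 0 0 0 0; 0 0 -58 0 0 0 0; -15 -35 -62 0 0 0 0; -28 -70 -62 0 0 0 0; -40 -105 -62 0 0 0 0; -53 -140 -62 0 0 0 0; -65 -175 -62 0 0 0 0; -68 -190 -62 0 0 0 0; -68 -190 -62 0 0 0 0; -68 -190 -62 0 0 0 0"

```text
time: 5.55
tool_pos: [0.6439, -0.1453, 0.1427]
tcp_rot: [-0.04, -3.14, -0.001]
wrist_force: [0.5, -0.4, -0.1]
width: 0.005
```

```bash
python3 -c "
from h import *
goal(.645,-.145,.056)
p,d=bot.read_camera('top');cv2.imwrite('pics/t4.png',p);crop('pics/t4.png','pics/t4c.png',265,140,465,280,4)"
```

```text
shift mm [-1.2  0.2 86.7] turn [ 0.05 -0.07  0.03] t 5.55 [ 0.6439 -0.1453  0.1427] [ 0.5 -0.4 -0.1]
```

View pics/t4c.png

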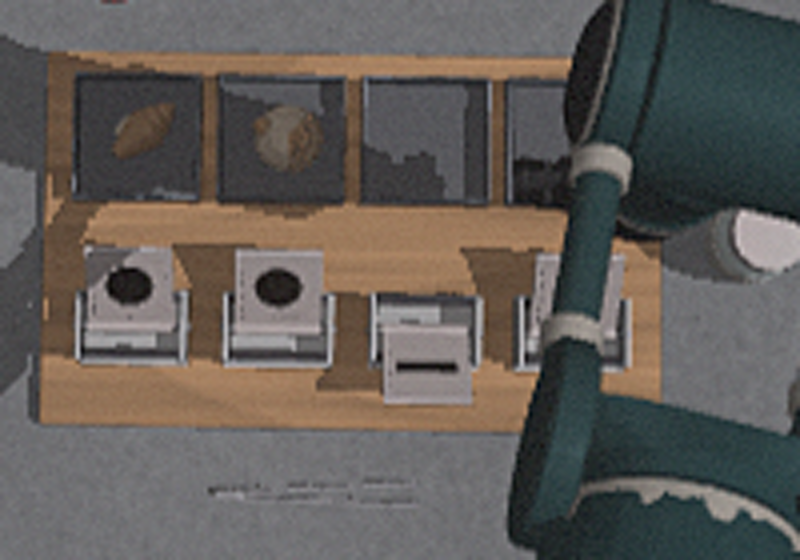

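Call:
arm_command:
  targets: "0 0 30 0 0 0 0; 0 0 60 0 0 0 0; 0 0 86 0 0 0 0; 0 0 86 0 0 0 0; 0 0 86 0 0 0 0"

```text
time: 6.02
tool_pos: [0.642, -0.1425, 0.0553]
tcp_rot: [-0.034, -3.136, -0.003]
wrist_force: [-0.2, 0.1, 0.6]
width: 0.0
```

Call:
arm_command:
  targets: "10 0 0 0 0 0 0; 20 0 0 0 0 0 0; 28 0 -4 0 0 0 0; 36 0 -9 0 0 0 0; 44 0 -14 0 0 0 0; 52 0 -18 0 0 0 0; 60 0 -21 0 0 0 0; 68 0 -23 0 0 0 0; 76 0 -24 0 0 0 0; 85 0 -24 0 0 0 0"

```text
time: 6.85
tool_pos: [0.5587, -0.1428, 0.0816]
tcp_rot: [0.037, 3.141, -0.0]
wrist_force: [0.1, -0.1, 0.5]
width: 0.001
```

Call:
arm_command:
  targets: "-5 0 -10 0 0 0 0; -5 0 -45 0 0 0 0; -5 0 -80 0 0 0 0; -5 0 -115 0 0 0 0; 30 0 -140 0 0 0 0; 65 10 -150 0 0 0 0; 95 20 -150 0 0 0 0; 125 40 -150 0 0 0 0; 125 40 -150 0 0 0 0; 125 40 -150 0 0 0 0"

```text
time: 7.68
tool_pos: [0.4345, -0.0992, 0.2319]
tcp_rot: [0.036, 3.14, -0.0]
wrist_force: [-0.4, -0.7, 1.1]
width: 0.001
```

```bash
python3 -c "
from h import *
goal(.44,-.1,.25)
p,d=bot.read_camera('scene');cv2.imwrite('pics/s5.png',p);crop('pics/s5.png','pics/s5c.png',180,150,460,310,2.8)
p,d=bot.read_camera('top');cv2.imwrite('pics/t5.png',p);np.save('top5.npy',d);crop('pics/t5.png','pics/t5c.png',225,120,475,280,3)"
```

```text
shift mm [ -5.6  -0.7 -18.1] turn [-0.02  0.09  0.2 ] t 7.6833 [ 0.4345 -0.0992  0.2319] [-0.4 -0.7  1.1]
```

View pics/s5c.png

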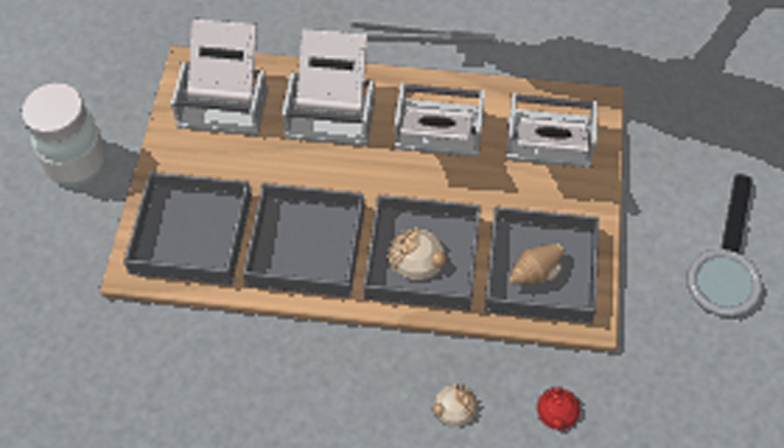

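View pics/t5c.png

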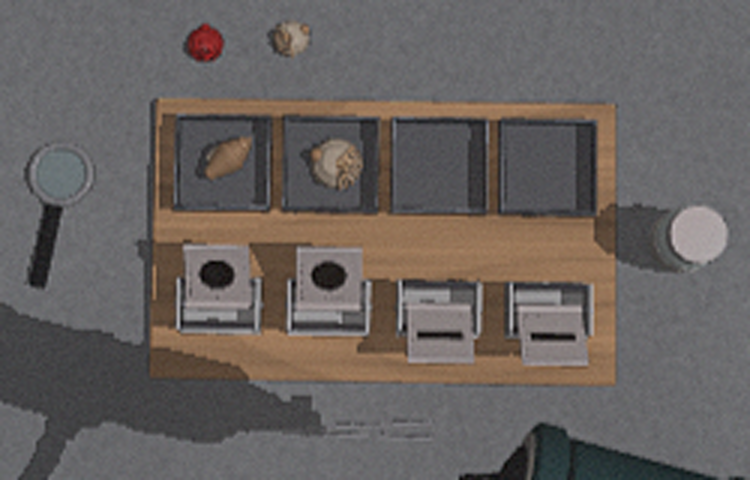

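Run:
```python
from h import *
d=np.load("top5.npy")
for k,(x,y) in dict(A=(216,252),B=(329,255),C=(440,358),D=(554,359)).items():
    u,v=225+x/3,120+y/3
    print(k,np.round(unproj("top",u,v,np.median(d[int(v),int(u)-3:int(u)+4])),3))
```

```text
A [0.619 0.142 0.071]
B [0.615 0.046 0.071]
C [ 0.528 -0.045  0.074]
D [ 0.526 -0.14   0.069]
```

```bash
python3 -c "
from workcell import bot
print(bot.finish_job())"
```

```text
the job is handed in; nothing more can be done
None
```

The job is handed in, and the last camera views show all four tags set as asked. I pushed over three tags with the shut fingertips. The whelk's and cockle's tags now lean towards their dishes, dot up. The outer empty dish's tag, by the jar, now leans away, bar up. The other empty dish's tag was already right, so I left it alone.

- **Tags at their stops:** In the last images (at about 7.7 s) the tags look flat at rest. Measured just inside the free edges, they stand 69–74 mm above the table, against 74 mm expected. The lowest is the outer empty dish's tag at 69 mm, which I put down to sampling slightly inside the edge and camera noise.
- **Nothing else moved:** The shells still lie in their dishes, and the jar, hand lens and tweezers look to be where they were.
- **Forces and contact:** Wrist force read after each move was never more than about 1.5 N. I moved the arm back and up, touching nothing, before handing in.

No check failed.

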